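# Open the push valves of a vacuum manifold in order

### The job

Bring the vacuum manifold on line by pressing in its valve caps lightly with a fingertip, in this order: first the large round cap, then the square cap, then the long narrow bar cap, each all the way down so that it stays in. Leave the small round cap standing out as it is, pull or lift nothing, and leave the things standing around the manifold where they are.

Things in the scene. Friction and masses are not known exactly. Their poses are not given: they have to be found in the camera images.
- manifold: vacuum manifold fixed to the bench: aluminium rail 70 mm deep (its x), 360 mm long (its y), top 44 mm above the bench; origin under its centre, on the bench. Four valves with black push caps stand in a row on it at its y = -125, -50, +25 and +100 mm; which cap is at which place varies. A gauge (44 mm across, 55 mm high) lies on it at y = +153 mm; hose barbs reach 58 mm from the centre line at the back (+x).
- large_round_top (a point): centre of the flat top of the large round cap, 44 mm across; about 80 mm above the bench when out, and it goes down with the cap. Axes parallel to the manifold's.
- cap_large_round (a joint): travel of that cap's stem in m: about 0 standing out, 0.008 fully in (positive = pressed down), -0.004 pulled up. Stiff: it starts to move at about 2.5 N, meets its end stop at about 4 N, and stays wherever it is left. The cap is cushioned on its stem: it sinks a further 0.4 mm for each newton (at most 5 mm) and springs back by that much when let go.
- square_top (a point): centre of the flat top of the square cap, 34 x 34 mm; about 80 mm above the bench when out, and it goes down with the cap. Axes parallel to the manifold's.
- cap_square (a joint): travel of that cap's stem in m: about 0 standing out, 0.008 fully in (positive = pressed down), -0.004 pulled up. Stiff: it starts to move at about 2.5 N, meets its end stop at about 4 N, and stays wherever it is left. The cap is cushioned on its stem: it sinks a further 0.4 mm for each newton (at most 5 mm) and springs back by that much when let go.
- bar_top (a point): centre of the flat top of the long narrow bar cap, 54 mm long (across the rail, along the manifold's x) and 14 mm wide; about 80 mm above the bench when out, and it goes down with the cap. Axes parallel to the manifold's.
- cap_bar (a joint): travel of that cap's stem in m: about 0 standing out, 0.008 fully in (positive = pressed down), -0.004 pulled up. Stiff: it starts to move at about 2.5 N, meets its end stop at about 4 N, and stays wherever it is left. The cap is cushioned on its stem: it sinks a further 0.4 mm for each newton (at most 5 mm) and springs back by that much when let go.
- small_round_top (a point): centre of the flat top of the small round cap, 22 mm across; about 80 mm above the bench when out, and it goes down with the cap. Axes parallel to the manifold's.
- cap_small_round (a joint): travel of that cap's stem in m: about 0 standing out, 0.008 fully in (positive = pressed down), -0.004 pulled up. Stiff: it starts to move at about 2.5 N, meets its end stop at about 4 N, and stays wherever it is left. The cap is cushioned on its stem: it sinks a further 0.4 mm for each newton (at most 5 mm) and springs back by that much when let go.
- vial_0: small capped vial, 23 mm across, 48 mm tall; stands loose near the manifold, not to be disturbed; origin at the centre of its underside.
- rubber_stopper: rubber stopper, 26 mm across, 26 mm tall; stands loose near the manifold, not to be disturbed; origin at the centre of its underside.
- bottle_cap: loose white screw cap lying on the bench, 30 mm across, 13 mm tall (not one of the manifold's caps); stands loose near the manifold, not to be disturbed; origin at the centre of its underside.
- marker_black: marker pen lying along its y axis, 14 x 117 x 16 mm; stands loose near the manifold, not to be disturbed; origin at the centre of its underside.
- dropper_bottle: small bottle with a rubber bulb, 32 mm across, 94 mm tall; stands loose near the manifold, not to be disturbed; origin at the centre of its underside.
- wax_block: wax block, 30 x 46 x 22 mm; stands loose near the manifold, not to be disturbed; origin at the centre of its underside.
- beaker_glass: glass beaker, 51 x 55 mm, 68 mm tall; stands loose near the manifold, not to be disturbed; origin at the centre of its underside.

How it is judged:
By the outcome, as a careful person would: the job done as asked, in the order asked, and still so for the second after the job is handed in, with the robot touching nothing.
It also fails if it takes over 43 s, if anything falls off the work surface, if the arm or the gripper's body presses on something with over 40 N, if the wrist force passes 120 N, or if a joint passes its speed limit or range.

### The arm

A 7-joint arm with a two-finger parallel gripper is mounted at the origin on a cart in front of the work surface, level with it; the furniture and walls round the work are solid. World frame = base frame: x ahead of the robot, y to its left, z up, the work surface at z = 0. Lengths are in m, angles in rad, forces in N, time in s.
With the tool pointing down it reaches from about 0.35 to 0.9 m from the base axis. Payload 7.2 kg.
Tool frame: the origin (TCP) lies midway between the tips of the shut fingers; the grasp point (between the pads) lies 19 mm behind it; z points along the fingers, y is the line along which they close (so a half turn about z gives the same grasp; the last joint's range is limited). The gripper opens to 85 mm and grips with 20 to 120 N. Pads are 22 mm wide; open, the fingers measure 114 mm over their backs; the gripper's body (76 mm by 85 mm) begins 54 mm behind the grasp point. The pads swing forward as they close: fully open they stand 13 mm farther back than shut.
Start: joints at [-1.269, 0.411, -0.013, 1.596, 0.006, 1.134, -0.082], TCP at [0.226, 0.583, 0.231] pointing down, gripper open.
Joint ranges: [-2.95, 2.95], [-0.29, 1.99], [-1.47, 1.44], [0.14, 2.54], [-1.03, 4.17], [0.13, 1.85], [-2.86, 2.86]. Speed limits (rad/s): [2.39, 2.39, 3.01, 3.01, 3.14, 3.14, 3.14].

### API

Orientations are given as [roll, pitch, yaw] about the fixed x, y, z axes, in that order (R = Rz(yaw) Ry(pitch) Rx(roll)).
In Python, from workcell import telemetry, grab_frame, camera_info, robot, recognise, landmark_of gives the robot as it stands.
- The arm moves only by the tool carry_out, never from a script. Its argument "series" is a list of rows, each an object with "linear": the shift along the tool's x, y, z in mm, a list of three; "angular": the turn, a rotation vector about the tool's x, y, z in degrees, a list of three; "hand": the closure in counts, from 0 (fully open) to 255 (shut). In form: [{"linear": [tx, ty, tz], "angular": [rx, ry, rz], "hand": hand}, ...]. A call has 1 to 8 rows; each row shifts and turns the commanded pose from where the row before left it, along the tool's axes as they then stand; what a row does not reach is not made up. A row lasts 1/8 s, in which the tool goes at most 62.5 mm and 10.7 degrees, less where a joint would pass 70% of its speed; a pose out of reach is approached as far as the arm can. A call with a gripper value outside its range is refused whole. The fingers move at their own pace and stop on an object; the grip force is fixed at half the most. Time passes only in rows, so rows that do not move let the fingers close. It gives the time, the measured TCP pose, the force, the opening and the grip force at its end, in the units of the state.
- telemetry.get_state(): the state, without advancing time (a new reading comes with each control period).
- grab_frame(name): name is "scene" or "top"; returns the picture (384x512x3 uint8, red, green, blue); there is no depth.
- camera_info(name): a dict with "fx", "fy", "cx", "cy" (pixels), "extrinsics" (4x4, takes a point from world to camera coordinates). Camera axes: x right, y down, z forward; pixel columns grow to the right and rows downward; lengths in m; the calibration is good to about 2 mm. A picture is of the moment at which its call begins. camera_info takes no time and is no camera call.
- robot.sign_off(): hands the job in; it is judged then, once.
Trained networks look in the newest picture that a camera, given by its name, has taken for a name from the list of things; names that differ only in an ending like _2 or _b are one class to them, and where a whole thing is asked for, a point or a joint stands for the part that bears it (a point fixed in the world has none). Each returns a list of dicts, best first, with "p" (0 to 1); they miss things now and then, are a little off and sometimes report something else, mostly with a low value. They report only what shows in the picture. A call takes as long as a camera call.
- recognise(camera, name): "bbox" ([centre column, centre row, width, height] in pixels, round what is visible of it).
- landmark_of(camera, name): "xy" ([column, row] in pixels: a listed point, or the origin of a listed thing).
The state is a dict: "t": time; "joint_pos": joint angles; "joint_vel": joint speeds; "effort": joint torques, N m; "eef_pos": TCP position; "tcp_rot": TCP orientation; "contact_force": force on the tool from outside, world axes, zero at the start; "wrist_torque": the same for the moment, N m; "grip_width": opening from 0.0 (shut) to 1.0 (fully open); "finger_force": force on a finger pad.
Only numpy, scipy, OpenCV 4.12 (cv2) and the standard library are available. Lean on these libraries where they do the work, as an engineer would, in place of code of your own. Each camera call takes 0.05 s, during which the arm holds its last target. There are 200 camera calls.

## Working session

There is one attempt and no reset: what is moved stays moved. The work goes in short steps, Python scripts to look and compute and a tool call to move; the robot and the scene stay as the last step left them, time stands still between calls to the robot, and variables do not carry over. Pictures are saved under pics/ and viewed, at most 10 in all, crops included, and the job is handed in when it is done.

Besides the shell and the picture viewer there is one more tool, called by a JSON object that holds its "op" and its "data". carry_out: Moves the arm, as the interface text tells. Its arguments: {"type":"object","properties":{"series":{"type":"array"}},"required":["series"]}

```bash
mkdir -p pics; cat > h.py <<'E'
import numpy as np, cv2
from workcell import telemetry, grab_frame, camera_info, robot, recognise, landmark_of
def ray(cam,uv,z):
    c=camera_info(cam);E=np.array(c["extrinsics"]);R,t=E[:3,:3],E[:3,3]
    d=R.T@np.array([(uv[0]-c["cx"])/c["fx"],(uv[1]-c["cy"])/c["fy"],1]);o=-R.T@t
    return o+d*(z-o[2])/d[2]
def proj(cam,p):
    c=camera_info(cam);E=np.array(c["extrinsics"]);q=E[:3,:3]@p+E[:3,3]
    return np.array([c["fx"]*q[0]/q[2]+c["cx"],c["fy"]*q[1]/q[2]+c["cy"]])
E
python3 - <<'E'
from h import *
ims=[]
for c in("top","scene"):
    im=grab_frame(c);cv2.imwrite(f"pics/{c}0.png",im[:,:,::-1])
    for n,z in(("large_round_top",.08),("square_top",.08),("bar_top",.08),("small_round_top",.08),("manifold",0)):
        for d in landmark_of(c,n)[:2]: print(c,n,round(d["p"],2),np.round(d["xy"],1),ray(c,d["xy"],z).round(4))
s=telemetry.get_state();print(s)
E
```

```text
top large_round_top 0.55 [258.9 185.2] [ 0.5728 -0.0247  0.08  ]
top square_top 0.71 [171.7 204. ] [0.5298 0.2042 0.08  ]
top bar_top 0.67 [229.  190.1] [0.5621 0.0538 0.08  ]
top small_round_top 0.53 [200.2 195.4] [0.5503 0.1294 0.08  ]
top small_round_top 0.46 [258.1 185.5] [ 0.5721 -0.0226  0.08  ]
top manifold 0.86 [216.6 196.2] [0.5528 0.0964 0.    ]
top manifold 0.35 [171.8 201. ] [0.5427 0.2241 0.    ]
scene large_round_top 0.7 [241.1 200.8] [ 0.5686 -0.0154  0.08  ]
scene large_round_top 0.6 [268.3 199.5] [ 0.5316 -0.0612  0.08  ]
scene square_top 0.86 [173.4 255.9] [0.5238 0.191  0.08  ]
scene bar_top 0.63 [221.4 210.5] [0.5711 0.0371 0.08  ]
scene bar_top 0.43 [272.  199.5] [ 0.5261 -0.067   0.08  ]
scene small_round_top 0.44 [194.5 236.9] [0.5409 0.1294 0.08  ]
scene manifold 0.88 [208.9 259.6] [0.5419 0.1005 0.    ]
{'t': 0.6, 'joint_pos': array([-1.26923199,  0.41107165, -0.01270538,  1.59617229,  0.0055875 ,
        1.13429007, -0.08221584]), 'joint_vel': array([ 0.00130842, -0.0006919 ,  0.0004284 , -0.00060903, -0.00067836,
        0.0005332 ,  0.00143989]), 'effort': array([-1.18915861e-03, -6.00089765e+01,  6.80975206e-01, -2.99613887e+01,
        1.39658581e-02,  2.18149464e-03, -2.24110897e-05]), 'eef_pos': array([0.22588277, 0.58277782, 0.2313265 ]), 'tcp_rot': array([ 3.14149983e+00, -2.07488194e-05,  2.77182131e+00]), 'contact_force': array([-0.41849438,  0.0851831 , -0.33605044]), 'wrist_torque': array([-0.02628264,  0.02323193,  0.00975401]), 'finger_force': 0.0, 'grip_width': 1.0044651898468786}
```

View pics/top0.png

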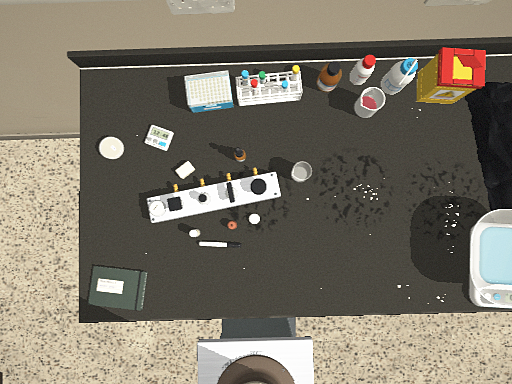

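View pics/scene0.png

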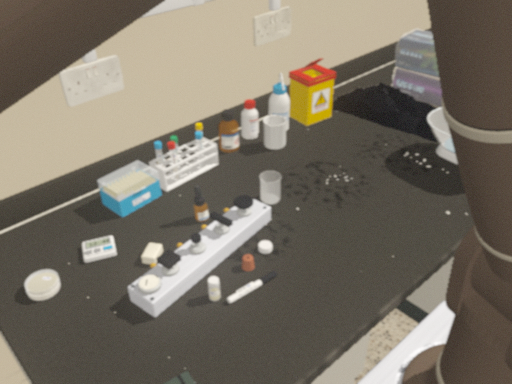

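The pictures agree with the detections. Along the rail from left to right are the gauge (156,208), square (175,203), small round (202,197), bar (230,190) and large round (258,186). The loose things stand clear of the caps. Next I fit the manifold pose to these.

```bash
cat > fit.py <<'E'
from h import *
from scipy.optimize import least_squares
Y={"square_top":.1,"small_round_top":.025,"bar_top":-.05,"large_round_top":-.125}
def P(q,y,z=.08): return np.array([q[0]-np.sin(q[2])*y,q[1]+np.cos(q[2])*y,z])
obs=[("top","large_round_top",258.9,185.2),("top","square_top",171.7,204),("top","bar_top",229,190.1),("top","small_round_top",200.2,195.4),
("scene","large_round_top",241.1,200.8),("scene","square_top",173.4,255.9),("scene","bar_top",221.4,210.5),("scene","small_round_top",194.5,236.9)]
def fit(obs): return least_squares(lambda q:np.concatenate([proj(o[0],P(q,Y[o[1]]))-o[2:] for o in obs]),[.55,.1,.18],loss="soft_l1")
E
python3 - <<'E'
from fit import *
for nm,o in(("both",obs),("top",obs[:4]),("scene",obs[4:])):
    r=fit(o);q=r.x;print(nm,q.round(4),r.fun.round(1))
    for n,y in Y.items():print(n,P(q,y).round(4))
# dark blobs of caps in top image, and overlay
im=cv2.imread("pics/top0.png")
q=fit(obs).x
s=cv2.resize(im[150:250,130:300],None,fx=4,fy=4,interpolation=cv2.INTER_CUBIC)
for y in Y.values():
    u=(proj("top",P(q,y))-[130,150]+.5)*4; cv2.circle(s,tuple(int(v) for v in u),3,(0,0,255),-1)
b=grab_frame("scene")[:,:,::-1]; b=cv2.resize(b[180:310,120:290],None,fx=4,fy=4,interpolation=cv2.INTER_CUBIC)[:,:680]
for y in Y.values():
    u=(proj("scene",P(q,y))-[120,180]+.5)*4; cv2.circle(b,tuple(int(v) for v in u),3,(0,0,255),-1)
v=np.vstack([s,b]);v=cv2.resize(v,None,fx=.65,fy=.65,interpolation=cv2.INTER_AREA);print(v.shape);cv2.imwrite("pics/ov.png",v)
print(-np.array(camera_info("top")["extrinsics"])[:3,:3].T@np.array(camera_info("top")["extrinsics"])[:3,3])
E
```

```text
both [0.5496 0.1015 0.1962] [-1.4 -0.4  1.8 -0.1  0.5  1.1  1.3  2.1  0.4 -2.1 -5.7  0.5 -2.2  5.6
  0.3 -1.7]
square_top [0.5301 0.1995 0.08  ]
small_round_top [0.5447 0.126  0.08  ]
bar_top [0.5593 0.0524 0.08  ]
large_round_top [ 0.5739 -0.0211  0.08  ]
top [0.5517 0.1035 0.1802] [-2.  -0.4  0.9 -1.5 -0.2  0.6  0.5  1.2]
square_top [0.5338 0.2019 0.08  ]
small_round_top [0.5472 0.1281 0.08  ]
bar_top [0.5607 0.0543 0.08  ]
large_round_top [ 0.5741 -0.0195  0.08  ]
scene [0.5474 0.0967 0.2485] [ 0.3 -3.6 -0.8  0.9 -0.7  4.7  3.4 -2. ]
square_top [0.5228 0.1936 0.08  ]
small_round_top [0.5412 0.1209 0.08  ]
bar_top [0.5597 0.0482 0.08  ]
large_round_top [ 0.5781 -0.0245  0.08  ]
(598, 442, 3)
[ 0.48023488 -0.02740502  0.9974765 ]
```

View pics/ov.png

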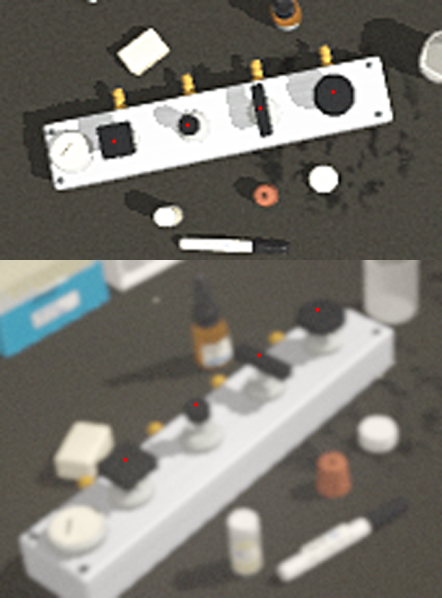

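{"op": "carry_out", "data": {"series": [{"linear": [-20,-16,0],"angular": [0,0,0],"hand": 255},{"linear": [-40,-32.5,0],"angular": [0,0,0],"hand": 255},{"linear": [-40,-32.5,0],"angular": [0,0,0],"hand": 255},{"linear": [-40,-32.5,0],"angular": [0,0,0],"hand": 255},{"linear": [-40,-32.5,0],"angular": [0,0,0],"hand": 255},{"linear": [-40,-32.5,0],"angular": [0,0,0],"hand": 255},{"linear": [-40,-32.5,0],"angular": [0,0,0],"hand": 255},{"linear": [-40,-32.5,0],"angular": [0,0,0],"hand": 255}]}}

```text
t: 1.65
eef_pos: [0.4184, 0.2458, 0.2316]
tcp_rot: [3.141, 0.0, 2.772]
contact_force: [1.3, 1.0, -0.6]
grip_width: -0.003
finger_force: 0.0
```

{"op": "carry_out", "data": {"series": [{"linear": [-40,-32.5,0],"angular": [0,0,0],"hand": 255},{"linear": [-40,-32.5,0],"angular": [0,0,0],"hand": 255},{"linear": [-40,-32.5,20],"angular": [0,0,0],"hand": 255},{"linear": [-40,-32.5,20],"angular": [0,0,0],"hand": 255},{"linear": [-40,-32.5,20],"angular": [0,0,0],"hand": 255},{"linear": [-20,-16,20],"angular": [0,0,0],"hand": 255},{"linear": [0,0,0],"angular": [0,0,0],"hand": 255},{"linear": [0,0,0],"angular": [0,0,0],"hand": 255}]}}

```text
t: 2.65
eef_pos: [0.5581, 0.0022, 0.1516]
tcp_rot: [3.141, -0.0, 2.772]
contact_force: [0.0, 0.2, 0.3]
grip_width: -0.002
finger_force: 0.0
```

{"op": "carry_out", "data": {"series": [{"linear": [-10.5,-9,10],"angular": [0,0,0],"hand": 255},{"linear": [-10.5,-9,20],"angular": [0,0,0],"hand": 255},{"linear": [0,0,15],"angular": [0,0,0],"hand": 255},{"linear": [0,0,0],"angular": [0,0,0],"hand": 255},{"linear": [0,0,0],"angular": [0,0,0],"hand": 255}]}}

```text
t: 3.28
eef_pos: [0.5713, -0.0227, 0.1062]
tcp_rot: [-3.142, -0.0, 2.772]
contact_force: [-0.1, 0.1, 0.3]
grip_width: 0.002
finger_force: 0.0
```

```bash
cat > look.py <<'E'
from h import *
import sys
p=telemetry.get_state()["eef_pos"];out=[]
for c in("top","scene"):
    im=grab_frame(c)[:,:,::-1].copy();u=proj(c,p).round().astype(int);print(c,u,p.round(4))
    x,y=u-[35,35];s=cv2.resize(im[y:y+70,x:x+70],(490,490),interpolation=cv2.INTER_CUBIC)
    cv2.circle(s,(248,248),3,(0,0,255),-1);out.append(s[:,:390] if 0 else s)
cv2.imwrite(sys.argv[1],cv2.resize(np.hstack(out),(790,395)))
E
python3 look.py pics/l1.png
```

```text
top [258 185] [ 0.5713 -0.0227  0.1062]
scene [242 189] [ 0.5713 -0.0227  0.1062]
```

View pics/l1.png

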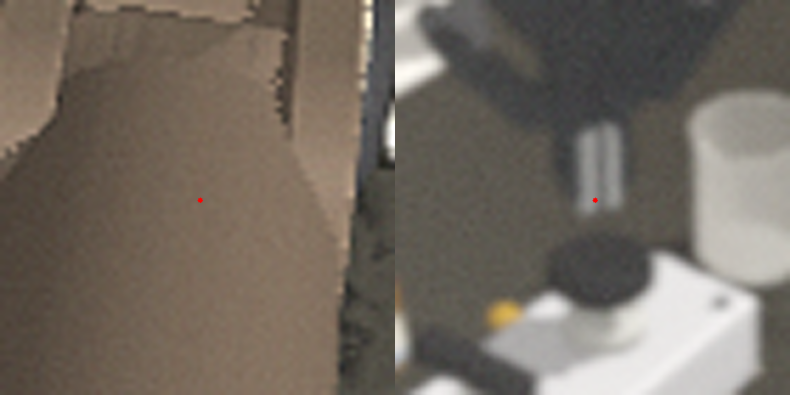

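The scene view shows the shut fingertips (crop 598,208) straight above the middle of the large round cap (600,270). The top view is blocked by the arm. I press now, reading the force as I go down.

{"op": "carry_out", "data": {"series": [{"linear": [0,0,11],"angular": [0,0,0],"hand": 255},{"linear": [0,0,11],"angular": [0,0,0],"hand": 255},{"linear": [0,0,4],"angular": [0,0,0],"hand": 255},{"linear": [0,0,2],"angular": [0,0,0],"hand": 255},{"linear": [0,0,0],"angular": [0,0,0],"hand": 255},{"linear": [0,0,0],"angular": [0,0,0],"hand": 255}]}}

```text
t: 4.12
eef_pos: [0.5716, -0.0231, 0.0785]
tcp_rot: [3.141, 0.001, 2.772]
contact_force: [-0.3, 0.0, 0.3]
grip_width: -0.001
finger_force: 0.2
```

{"op": "carry_out", "data": {"series": [{"linear": [0,0,2],"angular": [0,0,0],"hand": 255},{"linear": [0,0,2],"angular": [0,0,0],"hand": 255},{"linear": [0,0,1],"angular": [0,0,0],"hand": 255},{"linear": [0,0,0],"angular": [0,0,0],"hand": 255},{"linear": [0,0,0],"angular": [0,0,0],"hand": 255}]}}

```text
t: 4.75
eef_pos: [0.5717, -0.0231, 0.0734]
tcp_rot: [3.141, 0.001, 2.772]
contact_force: [0.8, -0.5, 2.8]
grip_width: -0.003
finger_force: 1.3
```

{"op": "carry_out", "data": {"series": [{"linear": [0,0,1.5],"angular": [0,0,0],"hand": 255},{"linear": [0,0,1.5],"angular": [0,0,0],"hand": 255},{"linear": [0,0,0],"angular": [0,0,0],"hand": 255},{"linear": [0,0,0],"angular": [0,0,0],"hand": 255}]}}

```text
t: 5.25
eef_pos: [0.5716, -0.0231, 0.0704]
tcp_rot: [3.141, 0.001, 2.772]
contact_force: [0.6, -1.4, 4.2]
grip_width: -0.001
finger_force: 2.0
```

{"op": "carry_out", "data": {"series": [{"linear": [0,0,1],"angular": [0,0,0],"hand": 255},{"linear": [0,0,0],"angular": [0,0,0],"hand": 255},{"linear": [0,0,0],"angular": [0,0,0],"hand": 255}]}}

```text
t: 5.62
eef_pos: [0.5717, -0.0231, 0.0696]
tcp_rot: [3.141, 0.001, 2.772]
contact_force: [1.8, -0.5, 6.3]
grip_width: 0.001
finger_force: 3.1
```

{"op": "carry_out", "data": {"series": [{"linear": [0,0,1],"angular": [0,0,0],"hand": 255},{"linear": [0,0,0],"angular": [0,0,0],"hand": 255},{"linear": [0,0,0],"angular": [0,0,0],"hand": 255}]}}

```text
t: 6.0
eef_pos: [0.5717, -0.0231, 0.0688]
tcp_rot: [3.141, 0.001, 2.772]
contact_force: [-0.2, -1.0, 8.6]
grip_width: 0.002
finger_force: 4.1
```

{"op": "carry_out", "data": {"series": [{"linear": [0,0,-10],"angular": [0,0,0],"hand": 255},{"linear": [0,0,-25],"angular": [0,0,0],"hand": 255},{"linear": [0,0,-20],"angular": [0,0,0],"hand": 255},{"linear": [20,32,0],"angular": [0,0,0],"hand": 255},{"linear": [25,40,0],"angular": [0,0,0],"hand": 255},{"linear": [25,40,0],"angular": [0,0,0],"hand": 255},{"linear": [25,40,0],"angular": [0,0,0],"hand": 255},{"linear": [24,39,0],"angular": [0,0,0],"hand": 255}]}}

```text
t: 7.0
eef_pos: [0.5278, 0.1994, 0.123]
tcp_rot: [-3.14, -0.002, 2.772]
contact_force: [0.6, -0.0, -0.6]
grip_width: 0.003
finger_force: 0.0
```

{"op": "carry_out", "data": {"series": [{"linear": [0,0,20],"angular": [0,0,0],"hand": 255},{"linear": [0,0,0],"angular": [0,0,0],"hand": 255},{"linear": [0,0,0],"angular": [0,0,0],"hand": 255}]}}

```text
t: 7.38
eef_pos: [0.5293, 0.1971, 0.1035]
tcp_rot: [-3.141, -0.0, 2.771]
contact_force: [0.5, -0.2, -0.1]
grip_width: -0.0
finger_force: 0.0
```

```bash
python3 look.py pics/l2.png
```

```text
top [172 204] [0.5293 0.1971 0.1035]
scene [168 247] [0.5293 0.1971 0.1035]
```

View pics/l2.png

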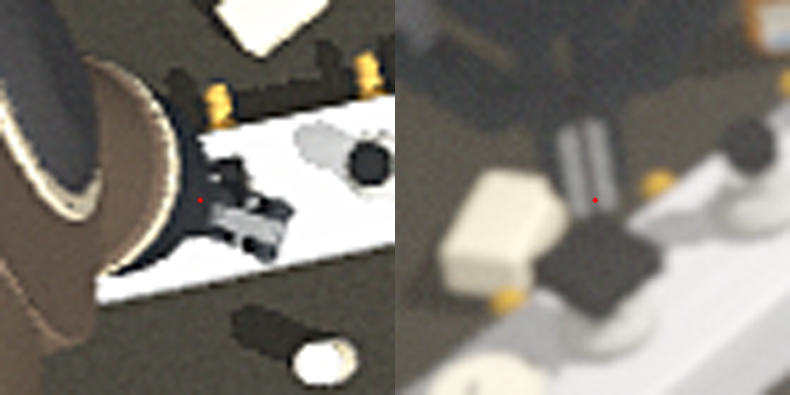

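The fingertips (crop 595,210) are over the square cap, whose top centre is at (600,262); that offset matches 23 mm of height. I press it.

{"op": "carry_out", "data": {"series": [{"linear": [0,0,10],"angular": [0,0,0],"hand": 255},{"linear": [0,0,10],"angular": [0,0,0],"hand": 255},{"linear": [0,0,3],"angular": [0,0,0],"hand": 255},{"linear": [0,0,3],"angular": [0,0,0],"hand": 255},{"linear": [0,0,2],"angular": [0,0,0],"hand": 255},{"linear": [0,0,2],"angular": [0,0,0],"hand": 255},{"linear": [0,0,0],"angular": [0,0,0],"hand": 255},{"linear": [0,0,0],"angular": [0,0,0],"hand": 255}]}}

```text
t: 8.48
eef_pos: [0.5295, 0.1981, 0.0734]
tcp_rot: [3.141, 0.0, 2.772]
contact_force: [-1.0, -0.5, 1.8]
grip_width: -0.002
finger_force: 1.2
```

{"op": "carry_out", "data": {"series": [{"linear": [0,0,1.5],"angular": [0,0,0],"hand": 255},{"linear": [0,0,1.5],"angular": [0,0,0],"hand": 255},{"linear": [0,0,0],"angular": [0,0,0],"hand": 255},{"linear": [0,0,0],"angular": [0,0,0],"hand": 255}]}}

```text
t: 8.98
eef_pos: [0.5295, 0.1981, 0.0704]
tcp_rot: [3.141, 0.0, 2.772]
contact_force: [-0.9, -1.3, 4.0]
grip_width: -0.0
finger_force: 2.1
```

{"op": "carry_out", "data": {"series": [{"linear": [0,0,1],"angular": [0,0,0],"hand": 255},{"linear": [0,0,0],"angular": [0,0,0],"hand": 255},{"linear": [0,0,0],"angular": [0,0,0],"hand": 255}]}}

```text
t: 9.35
eef_pos: [0.5296, 0.1981, 0.0695]
tcp_rot: [3.141, 0.0, 2.772]
contact_force: [-1.5, -1.0, 6.6]
grip_width: 0.0
finger_force: 3.1
```

{"op": "carry_out", "data": {"series": [{"linear": [0,0,1],"angular": [0,0,0],"hand": 255},{"linear": [0,0,0],"angular": [0,0,0],"hand": 255},{"linear": [0,0,0],"angular": [0,0,0],"hand": 255}]}}

```text
t: 9.72
eef_pos: [0.5296, 0.1982, 0.0688]
tcp_rot: [3.141, 0.0, 2.772]
contact_force: [-2.5, -2.6, 7.9]
grip_width: -0.002
finger_force: 4.1
```

{"op": "carry_out", "data": {"series": [{"linear": [0,0,-10],"angular": [0,0,0],"hand": 255},{"linear": [0,0,-25],"angular": [0,0,0],"hand": 255},{"linear": [0,0,-20],"angular": [0,0,0],"hand": 255},{"linear": [-20,-32,0],"angular": [0,0,0],"hand": 255},{"linear": [-20,-32,0],"angular": [0,0,0],"hand": 255},{"linear": [-20,-32,0],"angular": [0,0,0],"hand": 255},{"linear": [-18.5,-32,0],"angular": [0,0,0],"hand": 255},{"linear": [0,0,0],"angular": [0,0,0],"hand": 255}]}}

```text
t: 10.72
eef_pos: [0.5567, 0.0467, 0.1236]
tcp_rot: [-3.141, 0.001, 2.767]
contact_force: [-0.5, 1.1, -0.1]
grip_width: 0.001
finger_force: 0.0
```

{"op": "carry_out", "data": {"series": [{"linear": [0,0,20],"angular": [0,0,0],"hand": 255},{"linear": [0,0,0],"angular": [0,0,0],"hand": 255},{"linear": [0,0,0],"angular": [0,0,0],"hand": 255}]}}

```text
t: 11.1
eef_pos: [0.5564, 0.0511, 0.1037]
tcp_rot: [3.141, -0.0, 2.773]
contact_force: [-0.3, -0.4, -0.3]
grip_width: 0.003
finger_force: 0.0
```

```bash
python3 look.py pics/l3.png
```

```text
top [229 192] [0.5564 0.0511 0.1037]
scene [220 207] [0.5564 0.0511 0.1037]
```

View pics/l3.png

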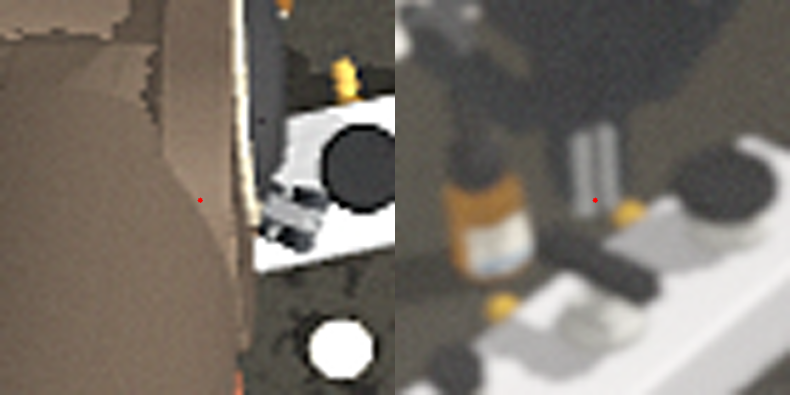

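The fingertips (crop 596,210) are over the middle of the bar cap (598,262). I press it the same way.

{"op": "carry_out", "data": {"series": [{"linear": [0,0,10],"angular": [0,0,0],"hand": 255},{"linear": [0,0,10],"angular": [0,0,0],"hand": 255},{"linear": [0,0,3],"angular": [0,0,0],"hand": 255},{"linear": [0,0,3],"angular": [0,0,0],"hand": 255},{"linear": [0,0,2],"angular": [0,0,0],"hand": 255},{"linear": [0,0,2],"angular": [0,0,0],"hand": 255},{"linear": [0,0,0],"angular": [0,0,0],"hand": 255},{"linear": [0,0,0],"angular": [0,0,0],"hand": 255}]}}

```text
t: 12.2
eef_pos: [0.5564, 0.0503, 0.0734]
tcp_rot: [3.141, 0.0, 2.772]
contact_force: [-1.5, -0.6, 2.8]
grip_width: -0.003
finger_force: 1.2
```

{"op": "carry_out", "data": {"series": [{"linear": [0,0,1.5],"angular": [0,0,0],"hand": 255},{"linear": [0,0,1.5],"angular": [0,0,0],"hand": 255},{"linear": [0,0,0],"angular": [0,0,0],"hand": 255},{"linear": [0,0,0],"angular": [0,0,0],"hand": 255}]}}

```text
t: 12.7
eef_pos: [0.5565, 0.0503, 0.0704]
tcp_rot: [3.141, 0.0, 2.772]
contact_force: [-2.3, -0.5, 3.7]
grip_width: -0.001
finger_force: 2.1
```

{"op": "carry_out", "data": {"series": [{"linear": [0,0,1],"angular": [0,0,0],"hand": 255},{"linear": [0,0,0],"angular": [0,0,0],"hand": 255},{"linear": [0,0,0],"angular": [0,0,0],"hand": 255}]}}

```text
t: 13.08
eef_pos: [0.5565, 0.0503, 0.0695]
tcp_rot: [3.141, 0.0, 2.772]
contact_force: [-1.2, 0.1, 5.3]
grip_width: -0.001
finger_force: 3.1
```

{"op": "carry_out", "data": {"series": [{"linear": [0,0,1],"angular": [0,0,0],"hand": 255},{"linear": [0,0,0],"angular": [0,0,0],"hand": 255},{"linear": [0,0,0],"angular": [0,0,0],"hand": 255}]}}

```text
t: 13.45
eef_pos: [0.5565, 0.0504, 0.0687]
tcp_rot: [3.141, 0.0, 2.772]
contact_force: [-2.5, -1.1, 7.2]
grip_width: -0.001
finger_force: 4.1
```

Same force curve as the other two. I raise the arm, move it back and to the side, and check.

{"op": "carry_out", "data": {"series": [{"linear": [0,0,-10],"angular": [0,0,0],"hand": 255},{"linear": [0,0,-30],"angular": [0,0,0],"hand": 255},{"linear": [0,0,-50],"angular": [0,0,0],"hand": 255},{"linear": [0,0,-50],"angular": [0,0,0],"hand": 255},{"linear": [-10,-40,-10],"angular": [0,0,0],"hand": 255},{"linear": [-10,-40,0],"angular": [0,0,0],"hand": 255},{"linear": [-10,-40,0],"angular": [0,0,0],"hand": 255},{"linear": [-10,-40,0],"angular": [0,0,0],"hand": 255}]}}

```text
t: 14.45
eef_pos: [0.5356, -0.1144, 0.2186]
tcp_rot: [3.141, 0.0, 2.772]
contact_force: [0.2, 0.5, 0.5]
grip_width: 0.0
finger_force: 0.0
```

{"op": "carry_out", "data": {"series": [{"linear": [-10,-40,0],"angular": [0,0,0],"hand": 255},{"linear": [-10,-40,0],"angular": [0,0,0],"hand": 255},{"linear": [-10,-40,0],"angular": [0,0,0],"hand": 255},{"linear": [0,0,0],"angular": [0,0,0],"hand": 255},{"linear": [0,0,0],"angular": [0,0,0],"hand": 255}]}}

```text
t: 15.08
eef_pos: [0.5205, -0.2355, 0.2182]
tcp_rot: [3.141, -0.0, 2.772]
contact_force: [-1.1, -0.3, -0.7]
grip_width: -0.001
finger_force: 0.0
```

```bash
python3 - <<'E'
from h import *
a=cv2.imread("pics/scene0.png");b=grab_frame("scene")[:,:,::-1]
t=grab_frame("top")[:,:,::-1]
f=lambda i:cv2.resize(i[180:310,120:290],(390,298),interpolation=cv2.INTER_CUBIC)
g=lambda i:cv2.resize(i[150:250,130:310],(390,217),interpolation=cv2.INTER_CUBIC)
cv2.imwrite("pics/end.png",np.vstack([np.hstack([f(a),f(b)]),np.hstack([g(cv2.imread("pics/top0.png")),g(t)])]))
E
```

```text
(no output)
```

View pics/end.png

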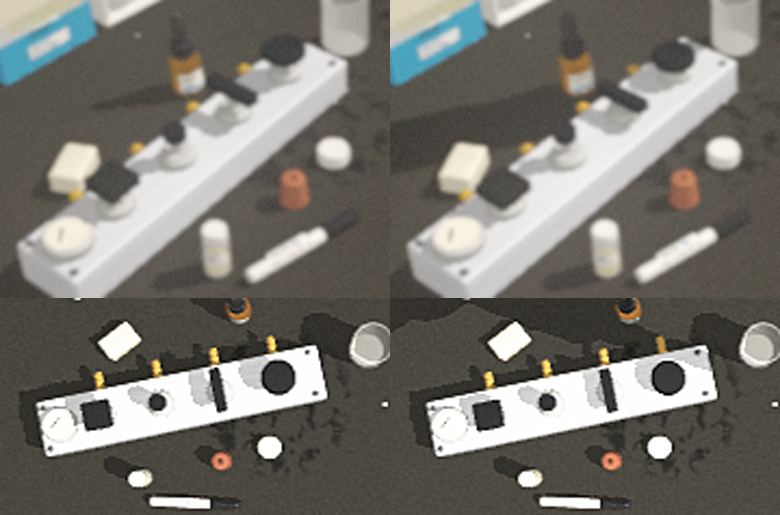

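In the after-pictures the large round (673,57), square (503,188) and bar (622,97) caps sit lower by equal amounts. The small round cap and the loose things are unchanged.

```bash
python3 -c "
from workcell import robot
print(robot.sign_off())"
```

```text
the job is handed in; nothing more can be done
None
```

I pressed the large round, square and bar caps fully in, in that order, to about 7–9 N each, left the small round cap and the loose things untouched, and handed the job in at about 15 s.

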